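# Bud vases in order of height beside the lamp

## Task

Dress the bedroom console: stand the four bud vases on the four cork coasters, one wholly on each, in order of height, with the tallest on the coaster next to the lamp and the shortest next to the plant. Set each vase down gently without dropping it or tipping it over, and leave the lamp and the plant where they are.

Things in the scene. Friction and masses are not known exactly. Their poses are not given: they have to be found in the camera images.
- vase_white: loose round bud vase, white glazed, the shortest: 75 mm high, standing upright on the table. Body 52 mm in diameter up to 26 mm, then a shoulder narrowing up to 35 mm, then a straight neck 30 mm in diameter and 40 mm long to the top, with a dark mouth. Mass 0.07 to 0.26 kg. Origin: centre of its underside, z up; its yaw means nothing. Grip it by the neck from above
- vase_charcoal: loose round bud vase, charcoal black, second shortest: 98 mm high, standing upright on the table. Body 52 mm in diameter up to 49 mm, then a shoulder narrowing up to 58 mm, then a straight neck 30 mm in diameter and 40 mm long to the top, with a dark mouth. Mass 0.07 to 0.26 kg. Origin: centre of its underside, z up; its yaw means nothing. Grip it by the neck from above
- vase_terracotta: loose round bud vase, terracotta orange, second tallest: 121 mm high, standing upright on the table. Body 52 mm in diameter up to 72 mm, then a shoulder narrowing up to 81 mm, then a straight neck 30 mm in diameter and 40 mm long to the top, with a dark mouth. Mass 0.07 to 0.26 kg. Origin: centre of its underside, z up; its yaw means nothing. Grip it by the neck from above
- vase_blush: loose round bud vase, pale blush pink, the tallest: 144 mm high, standing upright on the table. Body 52 mm in diameter up to 95 mm, then a shoulder narrowing up to 104 mm, then a straight neck 30 mm in diameter and 40 mm long to the top, with a dark mouth. Mass 0.07 to 0.26 kg. Origin: centre of its underside, z up; its yaw means nothing. Grip it by the neck from above
- coaster_a: fixed round cork coaster, 70 mm in diameter and 4 mm thick, number 1 of four in a straight row (a, b, c, d run from the robot's right, -y, to its left) about 92 mm apart, lying on a fixed dark wooden board 110 x 420 mm and 20 mm high. Origin: centre of its underside, 20 mm above the table, so vases stand on it at 24 mm
- coaster_b: fixed round cork coaster, 70 mm in diameter and 4 mm thick, number 2 of four in a straight row (a, b, c, d run from the robot's right, -y, to its left) about 92 mm apart, lying on a fixed dark wooden board 110 x 420 mm and 20 mm high. Origin: centre of its underside, 20 mm above the table, so vases stand on it at 24 mm
- coaster_c: fixed round cork coaster, 70 mm in diameter and 4 mm thick, number 3 of four in a straight row (a, b, c, d run from the robot's right, -y, to its left) about 92 mm apart, lying on a fixed dark wooden board 110 x 420 mm and 20 mm high. Origin: centre of its underside, 20 mm above the table, so vases stand on it at 24 mm
- coaster_d: fixed round cork coaster, 70 mm in diameter and 4 mm thick, number 4 of four in a straight row (a, b, c, d run from the robot's right, -y, to its left) about 92 mm apart, lying on a fixed dark wooden board 110 x 420 mm and 20 mm high. Origin: centre of its underside, 20 mm above the table, so vases stand on it at 24 mm
- lamp: loose small table lamp with a cream base and a black shade, 235 mm high, 110 mm across the shade; stands on the table just beyond one end of the row, about 0.19 m from the nearest coaster, either end. Origin: centre of its underside. It must not be shifted
- plant: loose white pot with dried flowers, 150 mm high, about 110 mm across; stands beyond the other end of the row from the lamp. Origin: centre of its underside. It must not be shifted. (Beyond the row, at x above 0.81, lie two low books and a brass dish, under 40 mm high, out of the way.)
There are look-alikes about, which are no part of the job. Leave any purple or yellow look-alike of the vase_terracotta alone. What is shaped like the vase_blush but purple is not meant.

How it is judged (in metres and radians):
At the end, for the whole second after the job is handed in: Counting from the coaster next to the lamp, the vases stand tallest (144 mm), 121, 98, 75 mm, each upright (within 0.1 rad) with its foot on the cork, centred on its coaster within 12 mm, released and at rest (((horizontal distance between lamp and coaster_a below 0.32 m and horizontal distance between vase_blush and coaster_a below 0.012 m and z of vase_blush in the frame of coaster_a between 0.001 and 0.008 m and horizontal distance between vase_terracotta and coaster_b below 0.012 m and z of vase_terracotta in the frame of coaster_b between 0.001 and 0.008 m and horizontal distance between vase_charcoal and coaster_c below 0.012 m and z of vase_charcoal in the frame of coaster_c between 0.001 and 0.008 m and horizontal distance between vase_white and coaster_d below 0.012 m and z of vase_white in the frame of coaster_d between 0.001 and 0.008 m) or (horizontal distance between lamp and coaster_a above 0.32 m and horizontal distance between vase_white and coaster_a below 0.012 m and z of vase_white in the frame of coaster_a between 0.001 and 0.008 m and horizontal distance between vase_charcoal and coaster_b below 0.012 m and z of vase_charcoal in the frame of coaster_b between 0.001 and 0.008 m and horizontal distance between vase_terracotta and coaster_c below 0.012 m and z of vase_terracotta in the frame of coaster_c between 0.001 and 0.008 m and horizontal distance between vase_blush and coaster_d below 0.012 m and z of vase_blush in the frame of coaster_d between 0.001 and 0.008 m)) and angle between each of vase_white, vase_charcoal, vase_terracotta, vase_blush's own z axis and vertical below 0.1 rad and linear speed of each of vase_white, vase_charcoal, vase_terracotta, vase_blush below 0.03 m/s and angular speed of each of vase_white, vase_charcoal, vase_terracotta, vase_blush below 0.3 rad/s and contact force between each of vase_white, vase_charcoal, vase_terracotta, vase_blush and the fingers below 0.1 N); the robot touches nothing.
It fails at once if a vase is tipped over (angle between any of vase_white, vase_charcoal, vase_terracotta, vase_blush's own z axis and vertical above 0.6 rad).
It fails at once if a vase is dropped or thrown (faster than 0.5 m/s with no finger on it, a fall of more than about 13 mm) ((linear speed of vase_white above 0.5 m/s and contact force between vase_white and the fingers below 0.05 N) or (linear speed of vase_charcoal above 0.5 m/s and contact force between vase_charcoal and the fingers below 0.05 N) or (linear speed of vase_terracotta above 0.5 m/s and contact force between vase_terracotta and the fingers below 0.05 N) or (linear speed of vase_blush above 0.5 m/s and contact force between vase_blush and the fingers below 0.05 N)).
It fails at once if the lamp or the plant is shifted by more than 20 mm (distance of any of lamp, plant from where it was at the start of the episode above 0.02 m).
It also fails if it takes over 106 s, if anything falls off the work surface, if the arm or the gripper's body presses on something with over 40 N, if the wrist force passes 120 N, or if a joint passes its speed limit or range.

## Robot

A 7-joint arm with a two-finger parallel gripper is mounted at the origin on the work surface. World frame = base frame: x ahead of the robot, y to its left, z up, the work surface at z = 0. Lengths are in m, angles in degrees, forces in N, time in s.
With the tool pointing down it reaches from about 0.35 to 0.9 m from the base axis. Payload 7.2 kg.
Tool frame: the origin (TCP) lies at the very end of the fingers, on their centre line; the grasp point (between the pads) lies 19 mm behind it; z points along the fingers, y is the direction in which the jaws open and shut (so a half turn about z gives the same grasp; the last joint's range is limited). The gripper opens to 88 mm and grips with 3 to 60 N. Pads are 20 mm wide; open, the fingers measure 115 mm over their backs; the gripper's body (75 mm by 178 mm) begins 61 mm behind the grasp point.
Start: joints at [69.259, 23.554, -0.728, 91.456, 0.321, 64.991, -4.71], TCP at [0.181, -0.598, 0.223] pointing down, gripper open.
Joint ranges: [-169.25, 169.25], [-16.82, 113.86], [-84.01, 82.57], [7.8, 145.47], [-59.2, 239.2], [7.22, 106.19], [-163.78, 163.78]. Speed limits (degrees/s): [136.94, 136.94, 172.46, 172.46, 180, 180, 180].

## Interface

Orientations are given as [roll, pitch, yaw] about the fixed x, y, z axes, in that order (R = Rz(yaw) Ry(pitch) Rx(roll)).
In Python, from workcell import get_obs, capture, calibration, close_job gives the robot as it stands.
- The arm moves only by the shell command python3 -m jog 'ROWS' [FORCE]. ROWS is JSON, a list of rows, each a list of 3 entries, a list of its own where there are three numbers: the shift along the world's x, y, z in units of 150 mm (1.0 is 150 mm), then the turn, a rotation vector about the world's x, y, z in units of 2 rad (1.0 is 2 rad), then the gripper command: -1 is fully open, 1 is shut, values between are in proportion. A call has 1 to 8 rows; each row is the pose to reach, as a shift and turn from the pose measured when the call began; what a row does not reach only later rows make up. A row lasts 1/8 s, in which the tool goes at most 62.5 mm and 10.7 degrees, less where a joint would pass 70% of its speed; a pose out of reach is approached as far as the arm can. A call with a number of a shift or a turn outside -1 to 1 is refused whole. A call with a gripper value outside its range is refused whole. The fingers move at their own pace and stop on an object; FORCE is the grip in N (left out, the last holds). Time passes only in rows, so rows that repeat a pose let the fingers close. It gives the time, the measured TCP pose, the force and the opening at its end, in the units of the state.
- get_obs(): the state, without advancing time (a new reading comes with each control period).
- capture(name): name is "side" or "top" or "wrist"; returns the picture (480x640x3 uint8, red, green, blue); there is no depth.
- calibration(name): a dict with "vertical_fov" (degrees; the focal length in pixels is half the picture's height over the tangent of half this angle, whatever the lens; pixels are square), "cx", "cy" (the principal point, pixels), "extrinsics" (4x4, takes a point from camera to world coordinates); the wrist camera has in their place "T_tool_cam" (4x4, takes a point from camera to tool coordinates, whose origin is the TCP and whose axes are the flange's). Camera axes: x right, y down, z forward; pixel columns grow to the right and rows downward; lengths in m; the calibration is good to about 2 mm. A picture is of the moment at which its call begins: read the wrist's pose just before it. calibration takes no time and is no camera call.
- close_job(): hands the job in, once; it reports no verdict.
The state is a dict: "t": time; "joint_positions": joint angles; "qvel": joint speeds; "tau": joint torques, N m; "tcp_pos": TCP position; "orientation": TCP orientation; "force": force on the tool from outside, world axes, zero at the start; "ft_torque": the same for the moment, N m; "gripper_width": finger opening in m.
Only numpy, scipy, OpenCV 4.12 (cv2) and the standard library are available. Lean on these libraries where they do the work, as an engineer would, in place of code of your own. Each camera call takes 0.05 s, during which the arm holds its last target. There are 200 camera calls.

## Working session

There is one attempt and no reset: what is moved stays moved. The work goes in short steps, Python scripts to look and compute and a shell command to move; the robot and the scene stay as the last step left them, time stands still between calls to the robot, and variables do not carry over. Pictures are saved under pics/ and viewed, about 12 in all and at most 16, crops included, and the job is handed in when it is done.

```bash
mkdir -p pics; cat > h.py <<'E'
import numpy as np, cv2
from workcell import get_obs, capture, calibration, close_job
def snap(cam,name):
    im=capture(cam); cv2.imwrite(f'pics/{name}.png',im[:,:,::-1]); return im
def ray(cam,u,v,z):
    c=calibration(cam); f=240/np.tan(np.radians(c['vertical_fov'])/2); T=np.array(c['extrinsics'])
    d=T[:3,:3]@np.array([(u-c['cx'])/f,(v-c['cy'])/f,1]); o=T[:3,3]
    return o+d*(z-o[2])/d[2]
E
python3 - <<'E'
from h import *
for c in('top','side'): snap(c,c+'0'); print(calibration(c))
print(calibration('wrist')); print(get_obs())
E
```

```text
{'vertical_fov': 55.58184987848428, 'cx': 315.0278379136197, 'cy': 241.42538210748202, 'extrinsics': array([[-0.02745467, -0.98567225,  0.16642254,  0.36180407],
       [-0.99961845,  0.02757636, -0.00157994,  0.0242967 ],
       [-0.00303203, -0.16640242, -0.98605326,  1.11736377],
       [ 0.        ,  0.        ,  0.        ,  1.        ]])}
{'vertical_fov': 51.518535965957014, 'cx': 327.9365227524643, 'cy': 244.42888521716958, 'extrinsics': array([[-0.81486342, -0.32867374,  0.47746328, -0.01633019],
       [-0.57941091,  0.48565327, -0.65454098,  0.80988155],
       [-0.01675118, -0.81000893, -0.58617824,  0.72013223],
       [ 0.        ,  0.        ,  0.        ,  1.        ]])}
{'vertical_fov': 67.72037148569876, 'cx': 323.1423363689041, 'cy': 240.47888443109682, 'T_tool_cam': array([[-1.92384220e-04, -9.70700274e-01, -2.40293449e-01,
         6.48392000e-02],
       [ 9.99999764e-01, -2.83441386e-05, -6.86121543e-04,
         5.35805046e-04],
       [ 6.59207459e-04, -2.40293524e-01,  9.70700050e-01,
        -1.60659582e-01],
       [ 0.00000000e+00,  0.00000000e+00,  0.00000000e+00,
         1.00000000e+00]])}
{'t': 0.1, 'joint_positions': array([69.2579856 , 23.59685928, -0.7282325 , 91.50071677,  0.32094885,
       64.99183772, -4.70891504]), 'qvel': array([-0.0155805 , -0.06315731,  0.00026841, -0.12199428,  0.04085039,
       -0.01973886, -0.07616474]), 'tau': array([ 3.44893662e-03, -5.89095783e+01,  6.44305106e-01, -2.91708112e+01,
       -5.36977896e-02,  1.45812653e-02,  8.42547570e-05]), 'tcp_pos': array([ 0.18082377, -0.59776535,  0.22186725]), 'orientation': array([-1.79912856e+02,  6.32289745e-03,  1.68365765e+01]), 'force': array([ 0.04134961, -0.23835749,  0.53356004]), 'ft_torque': array([ 0.04149727, -0.02903215,  0.00741324]), 'gripper_width': 0.0875049611517939}
```

View pics/top0.png

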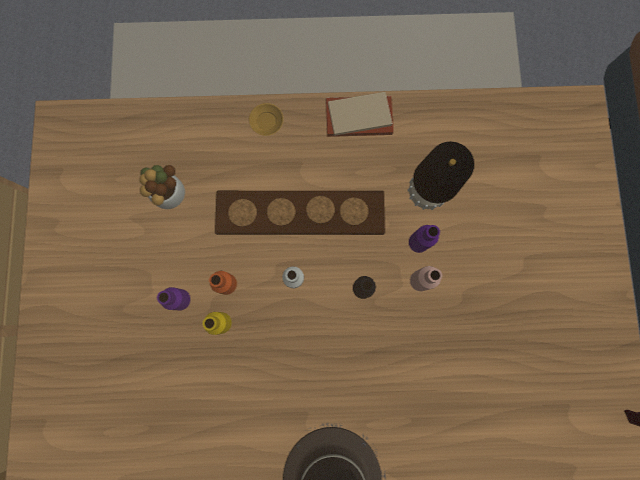

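View pics/side0.png

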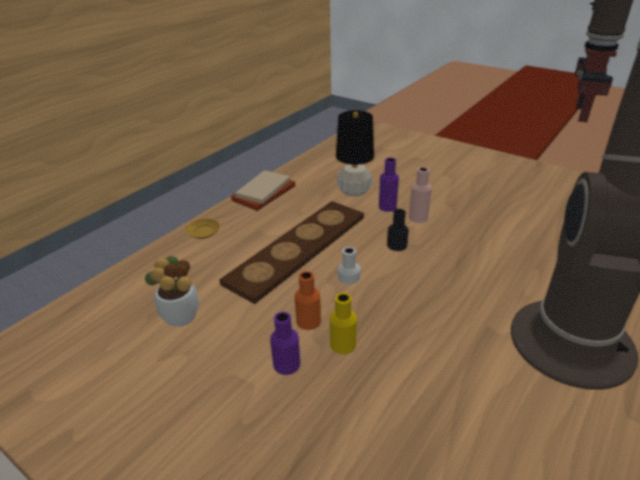

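The top view shows the lamp at the right (440,175), on the -y side next to coaster_a (354,211), and the plant at (165,188). So blush goes to a, terracotta to b, charcoal to c and white to d.
Candidates:
- **Terracotta:** orange (222,282) is the one. Purple (173,298) and yellow (216,322) are look-alikes.
- **Blush:** pink (428,278) is the one. Purple (425,238) is not.
- **White:** (293,277).
- **Charcoal:** (364,287).

```bash
python3 - <<'E'
from h import *
im=cv2.imread('pics/top0.png')
hsv=cv2.cvtColor(im,cv2.COLOR_BGR2HSV); g=im.max(2)
# mouths
for n,u,v,h in(('white',292,275,.075),('charcoal',364,286,.098),('terra',215,280,.121),('blush',435,276,.144)):
    s=im[v-14:v+15,u-14:u+15]; 
    m=(g[v-14:v+15,u-14:u+15]<70).astype(np.uint8)
    k,l,st,ce=cv2.connectedComponentsWithStats(m)
    for i in range(1,k):
        if st[i,4]>15:
            c=ce[i]+[u-14,v-14]; print(n,st[i],c.round(1),ray('top',*c,h).round(4))
print(hsv[211,354],im[211,354],im[211,300],im[225,225], im[286,364],im[291,364],im[278,364])
b=im[185:240,210:390]; m=(b.max(2)>75).astype(np.uint8)
m=cv2.morphologyEx(m,cv2.MORPH_OPEN,np.ones((5,5)))
k,l,st,ce=cv2.connectedComponentsWithStats(m)
for i in range(1,k):
    if 300<st[i,4]<1200: c=ce[i]+[210,185]; print('coaster',st[i],c.round(1),ray('top',*c,.024).round(4))
a=cv2.resize(im[255,None] if 0 else im[180:340,200:300],(400,640)[::1])
crops=[cv2.resize(im[v-25:v+25,u-25:u+25],(260,260),interpolation=cv2.INTER_CUBIC) for u,v in((292,275),(364,286),(220,280),(430,276))]
low=cv2.resize(im[185:240,210:390],(780,238),interpolation=cv2.INTER_CUBIC)
cv2.imwrite('pics/crop.png',np.vstack([cv2.resize(np.hstack(crops),(780,195)),low]))
E
```

```text
white [10 10  8  9 54] [291.4 274.5] [0.4623 0.0788 0.075 ]
charcoal [  3   4  23  23 394] [363.7 286.9] [ 0.4279 -0.0831  0.098 ]
terra [11  9  8  9 58] [215.4 279.4] [0.4518 0.243  0.121 ]
blush [10  9  9  9 66] [434.9 274.8] [ 0.4464 -0.2316  0.144 ]
[ 17 116 128] [ 70 102 128] [33 48 68] [35 48 66] [33 40 47] [29 36 44] [38 43 48]
coaster [ 96  11  29  27 635] [320.1 209. ] [0.6271 0.0077 0.024 ]
coaster [ 57  13  29  27 634] [280.7 211.1] [0.6244 0.1049 0.024 ]
coaster [130  12  29  28 638] [353.8 210.6] [ 0.6206 -0.0751  0.024 ]
coaster [ 18  14  29  27 637] [242.1 212.1] [0.6245 0.2001 0.024 ]
```

View pics/crop.png

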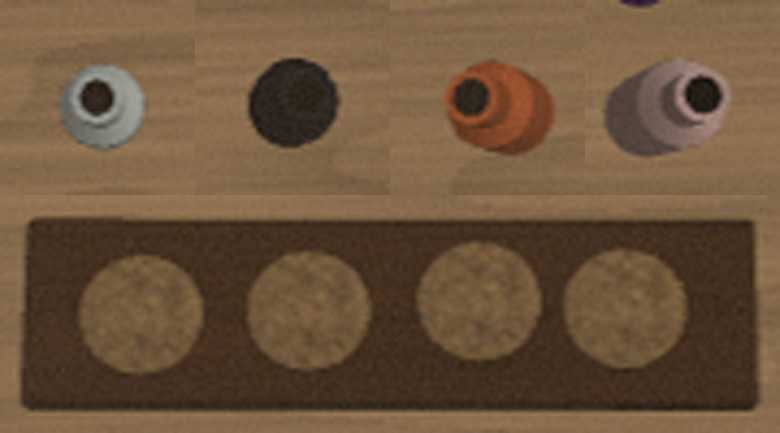

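All eight matched the description: the mouth diameters are plausible and the coasters sit in a row at about 92 mm spacing. I'll approach blush first, with the jaws along x (yaw 90).

```bash
python3 -m jog '[[[0.59,0.813,0.1],[0,0,0.213],-0.2],[[0.59,0.813,0.1],[0,0,0.213],-0.2],[[0.59,0.813,0.1],[0,0,0.213],-0.2]]' 20
python3 -m jog '[[[0.59,0.813,0.1],[0,0,0.213],-0.2],[[0.59,0.813,0.1],[0,0,0.213],-0.2],[[0.59,0.813,0.1],[0,0,0.213],-0.2]]'
python3 -m jog '[[[0.59,0.813,0.1],[0,0,0.213],-0.2],[[0.59,0.813,0.1],[0,0,0.213],-0.2],[[0.59,0.813,0.1],[0,0,0.213],-0.2],[[0.59,0.813,0.1],[0,0,0.213],-0.2]]'
cat >> h.py <<'E'
from scipy.spatial.transform import Rotation as R
def wray(u,v,z,o=None):
    o=o or get_obs(); c=calibration('wrist'); f=240/np.tan(np.radians(c['vertical_fov'])/2)
    T=np.eye(4); T[:3,:3]=R.from_euler('xyz',o['orientation'],degrees=True).as_matrix(); T[:3,3]=o['tcp_pos']
    T=T@c['T_tool_cam']; d=T[:3,:3]@np.array([(u-c['cx'])/f,(v-c['cy'])/f,1]); p=T[:3,3]
    return p+d*(z-p[2])/d[2]
E
python3 - <<'E'
from h import *
o=get_obs(); print(o); snap('wrist','w1')
E
```

```text
t: 0.48
tcp_pos: [0.2717, -0.4729, 0.2371]
orientation: [-179.9, -0.1, 41.6]
force: [0.1, -1.3, -0.7]
gripper_width: 0.0614
t: 0.85
tcp_pos: [0.3618, -0.3487, 0.2525]
orientation: [-179.9, -0.1, 66.3]
force: [-1.1, -0.6, 0.1]
gripper_width: 0.0526
t: 1.35
tcp_pos: [0.4512, -0.226, 0.2674]
orientation: [-179.9, -0.1, 90.8]
force: [-0.6, -0.7, -0.2]
gripper_width: 0.0528
{'t': 1.35, 'joint_positions': array([ 44.26265789,  11.66022394, -26.84884041, 102.88173449,
         5.64090807,  66.8601736 ,  16.43910152]), 'qvel': array([ 2.07094781, -0.02501861,  3.11578201,  0.84388332,  0.77322954,
        0.09532163,  0.50411457]), 'tau': array([-1.86877538e+00, -4.21337450e+01, -4.26560640e+00, -2.97238773e+01,
       -3.00087836e-01,  1.27844961e-02, -3.37732548e-02]), 'tcp_pos': array([ 0.45117342, -0.22601247,  0.26743424]), 'orientation': array([-1.79946924e+02, -7.22109644e-02,  9.07763122e+01]), 'force': array([-0.55944453, -0.68374726, -0.19522726]), 'ft_torque': array([-0.05525112, -0.05364848, -0.01371163]), 'gripper_width': 0.05275366985139652}
```

View pics/w1.png

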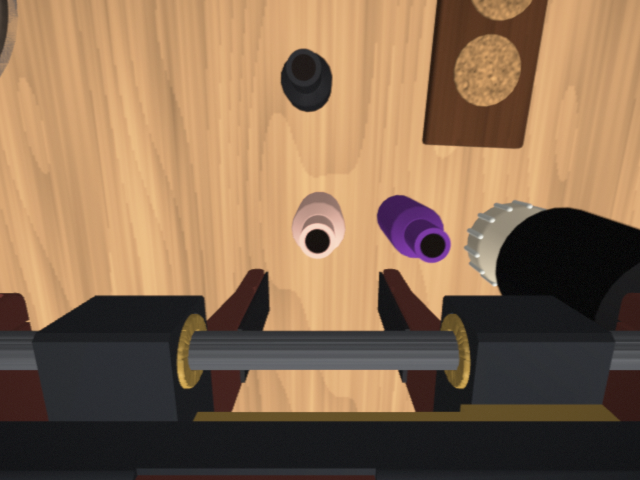

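The wrist view shows the blush mouth at (317,241), the charcoal mouth at (303,66), and coaster_a around (488,70), with purple to the right at (432,245).

```bash
python3 - <<'E'
from h import *
o=get_obs()
for n,u,v,z in(('blush',317,241,.144),('char',303,66,.098),('A',488,70,.024),('purple',432,245,.144)): print(n,wray(u,v,z,o).round(4))
print(o['tcp_pos'])
E
```

```text
blush [ 0.4446 -0.2335  0.144 ]
char [ 0.431  -0.0922  0.098 ]
A [ 0.6192 -0.0782  0.024 ]
purple [ 0.5388 -0.2359  0.144 ]
[ 0.4500383  -0.22766621  0.26710193]
```

```bash
python3 -m jog '[[[-0.03,-0.032,0],[0,0,-0.006],-0.2],[[-0.03,-0.032,-0.35],[0,0,-0.006],-0.2],[[-0.03,-0.032,-0.35],[0,0,-0.006],-0.2]]'
python3 -m jog '[[[0,0,-0.3],[0,0,0],-0.2],[[0,0,-0.6],[0,0,0],-0.2],[[0,0,-0.69],[0,0,0],-0.2],[[0,0,-0.69],[0,0,0],-0.2]]'
```

```text
t: 1.78
tcp_pos: [0.4421, -0.2336, 0.2118]
orientation: [-179.5, -0.2, 89.7]
force: [-0.5, -0.3, 1.4]
gripper_width: 0.0529
t: 2.28
tcp_pos: [0.4423, -0.2343, 0.1091]
orientation: [-179.5, -0.2, 89.6]
force: [0.0, -0.1, 0.0]
gripper_width: 0.0526
```

```bash
python3 -m jog '[[[0.02,0.012,0],[0,0,0],-0.2],[[0.02,0.012,0],[0,0,0],0.6],[[0.02,0.012,0],[0,0,0],0.9],[[0.02,0.012,0],[0,0,0],0.9],[[0.02,0.012,0],[0,0,0],0.9]]' 20
python3 -m jog '[[[0,0,0],[0,0,0],0.9],[[0,0,0.2],[0,0,0],0.9],[[0,0,0.45],[0,0,0],0.9],[[0,0,0.45],[0,0,0],0.9]]' 20
```

```text
t: 2.9
tcp_pos: [0.4455, -0.2326, 0.1095]
orientation: [-179.5, -0.2, 89.6]
force: [-0.8, 0.5, 4.6]
gripper_width: 0.0293
t: 3.4
tcp_pos: [0.4468, -0.2331, 0.1789]
orientation: [-179.7, -0.1, 89.6]
force: [0.2, -0.4, -2.2]
gripper_width: 0.0295
```

```bash
python3 -m jog '[[[0,0.4,0],[0,0,0],0.9],[[0.2,0.7,0],[0,0,0],0.9],[[0.5,0.9,0],[0,0,0],0.9],[[0.8,1,0],[0,0,0],0.9],[[0.8,1,0],[0,0,0],0.9]]'
python3 -m jog '[[[0.2,0.02,0],[0,0,0],0.9],[[0.35,0.04,0],[0,0,0],0.9],[[0.35,0.04,0],[0,0,0],0.9],[[0.35,0.04,0],[0,0,0],0.9]]'
python3 - <<'E'
from h import *
o=get_obs();print(o['tcp_pos'],o['orientation']); snap('wrist','w2')
E
```

```text
t: 4.03
tcp_pos: [0.5683, -0.0806, 0.1768]
orientation: [-179.7, -0.2, 89.8]
force: [-1.2, 0.3, -2.7]
gripper_width: 0.0295
t: 4.53
tcp_pos: [0.6192, -0.0752, 0.1757]
orientation: [-179.5, -0.2, 89.8]
force: [0.0, 0.3, -2.1]
gripper_width: 0.0296
[ 0.61916133 -0.07520125  0.17570024] [-1.79524459e+02 -1.77654797e-01  8.97712138e+01]
```

View pics/w2.png

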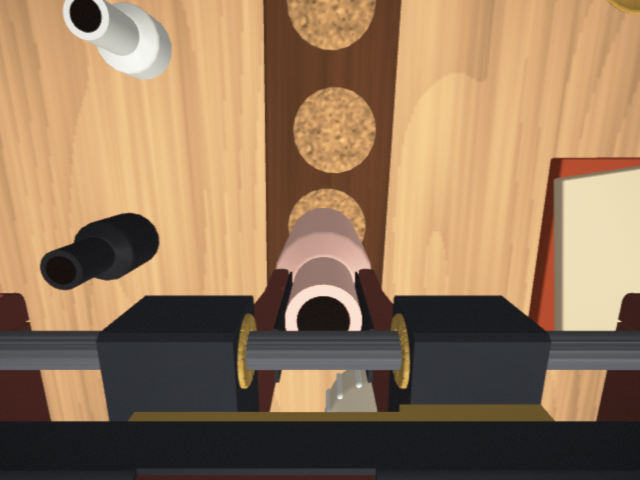

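Blush is held over coaster_a, with its mouth at (323,320). Coaster_b shows at (334,130), the charcoal mouth at (63,269) and the white mouth at (86,14).

```bash
python3 - <<'E'
from h import *
o=get_obs()
for n,u,v,z in(('mouth',323,320,.2102),('char',63,269,.098),('white',86,14,.075),('B',334.5,130,.024),('Atop',327,188,.024),('Al',289,226,.024),('Ar',365,226,.024)): print(n,wray(u,v,z,o).round(4))
print(o['tcp_pos'])
E
```

```text
mouth [ 0.6194 -0.0736  0.2102]
char [ 0.4349 -0.0897  0.098 ]
white [0.4634 0.0783 0.075 ]
B [0.6278 0.0078 0.024 ]
Atop [ 0.6214 -0.0405  0.024 ]
Al [ 0.5874 -0.074   0.024 ]
Ar [ 0.6552 -0.0742  0.024 ]
[ 0.61932292 -0.07525698  0.17607187]
```

```bash
python3 -m jog '[[[0.01,-0.01,-0.1],[0,0,0],0.9],[[0.01,-0.01,-0.2],[0,0,0],0.9],[[0.01,-0.01,-0.26],[0,0,0],0.9],[[0.01,-0.01,-0.275],[0,0,0],0.9],[[0.01,-0.01,-0.283],[0,0,0],0.9],[[0.01,-0.01,-0.288],[0,0,0],0.9],[[0.01,-0.01,-0.288],[0,0,0],0.9]]'
```

```text
t: 5.45
tcp_pos: [0.6206, -0.0768, 0.134]
orientation: [-179.6, -0.1, 89.8]
force: [-4.5, -0.3, 5.6]
gripper_width: 0.0297
```

Contact is confirmed (fz went from -2 to +5.6). Releasing.

```bash
python3 -m jog '[[[0,0,0],[0,0,0],0.2],[[0,0,0],[0,0,0],-0.2],[[0,0,0],[0,0,0],-0.2],[[0,0,0.3],[0,0,0],-0.2],[[0,0,0.6],[0,0,0],-0.2],[[0,0,0.8],[0,0,0],-0.2],[[0,0,0.8],[0,0,0],-0.2]]'
python3 - <<'E'
from h import *
o=get_obs();print(o['tcp_pos'],o['orientation']); snap('wrist','w3')
E
```

```text
t: 6.32
tcp_pos: [0.622, -0.0766, 0.2567]
orientation: [-179.8, -0.1, 89.8]
force: [-0.4, 0.2, -0.1]
gripper_width: 0.0523
[ 0.62200244 -0.07664124  0.25665901] [-1.79837064e+02 -1.07730020e-01  8.97611080e+01]
```

View pics/w3.png

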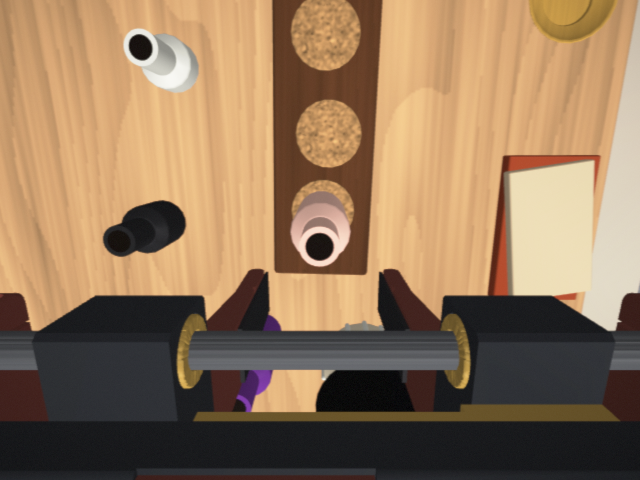

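Blush stands upright on coaster_a with its mouth at (319,246). Next is charcoal, mouth (119,240).

```bash
python3 - <<'E'
from h import *
o=get_obs()
for n,u,v,z in(('blush',319,246,.168),('char',119,240,.098),('white',141,47,.075),('B',328.5,133,.024),('C',325.5,33,.024)): print(n,wray(u,v,z,o).round(4))
print(o['tcp_pos'])
E
```

```text
blush [ 0.6173 -0.0772  0.168 ]
char [ 0.4326 -0.0892  0.098 ]
white [0.4623 0.0775 0.075 ]
B [0.6254 0.0078 0.024 ]
C [0.6225 0.1024 0.024 ]
[ 0.62103311 -0.07679732  0.254657  ]
```

```bash
python3 -m jog '[[[-1,-0.088,0],[0,0,0],-0.2],[[-1,-0.088,0],[0,0,0],-0.2],[[-1,-0.088,-0.3],[0,0,0],-0.2],[[-1,-0.088,-0.3],[0,0,0],-0.2]]'
python3 -m jog '[[[-0.25,0,0],[0,0,0],-0.2],[[-0.25,0,-0.4],[0,0,0],-0.2],[[-0.25,0,-0.4],[0,0,0],-0.2],[[-0.25,0,-0.4],[0,0,0],-0.2]]'
```

```text
t: 6.88
tcp_pos: [0.4669, -0.0905, 0.2065]
orientation: [-179.2, -0.1, 89.7]
force: [-0.5, -0.6, 0.3]
gripper_width: 0.0527
t: 7.38
tcp_pos: [0.4311, -0.0901, 0.1478]
orientation: [-179.3, -0.2, 89.7]
force: [0.2, -0.3, -0.2]
gripper_width: 0.0525
```

Down by 0.084 (0.56), close, lift.

```bash
python3 -m jog '[[[0.012,0,-0.2],[0,0,0],-0.2],[[0.012,0,-0.45],[0,0,0],-0.2],[[0.012,0,-0.56],[0,0,0],-0.2],[[0.012,0,-0.56],[0,0,0],-0.2],[[0.012,0,-0.56],[0,0,0],0.9],[[0.012,0,-0.56],[0,0,0],0.9],[[0.012,0,-0.56],[0,0,0],0.9],[[0.012,0,-0.56],[0,0,0],0.9]]' 20
python3 -m jog '[[[0,0,0],[0,0,0],0.9],[[0,0,0.2],[0,0,0],0.9],[[0,0,0.5],[0,0,0],0.9],[[0,0,0.5],[0,0,0],0.9]]' 20
```

```text
t: 8.38
tcp_pos: [0.4335, -0.0903, 0.0646]
orientation: [-179.4, -0.2, 89.7]
force: [-1.0, -0.3, 7.6]
gripper_width: 0.0299
t: 8.88
tcp_pos: [0.4354, -0.0906, 0.1422]
orientation: [-179.7, -0.1, 89.7]
force: [-1.2, -0.8, -1.6]
gripper_width: 0.0296
```

```bash
python3 -m jog '[[[0.3,0.3,0.05],[0,0,0],0.9],[[0.6,0.6,0.1],[0,0,0],0.9],[[0.9,0.9,0.1],[0,0,0],0.9],[[0.9,0.9,0.1],[0,0,0],0.9]]'
python3 -m jog '[[[0.2,0.25,0],[0,0,0],0.9],[[0.352,0.395,0],[0,0,0],0.9],[[0.352,0.395,0],[0,0,0],0.9],[[0.352,0.395,0],[0,0,0],0.9]]'
python3 - <<'E'
from h import *
o=get_obs();print(o['tcp_pos'],o['orientation']); snap('wrist','w4')
E
```

```text
t: 9.38
tcp_pos: [0.5718, 0.0491, 0.1557]
orientation: [-179.6, -0.2, 90.0]
force: [-0.5, 0.8, -1.6]
gripper_width: 0.0298
t: 9.88
tcp_pos: [0.6235, 0.1069, 0.1545]
orientation: [-179.5, -0.1, 90.0]
force: [-0.1, -0.2, -2.2]
gripper_width: 0.0294
[0.62345396 0.10689535 0.15448346] [-1.79503339e+02 -1.49740432e-01  8.99640083e+01]
```

View pics/w4.png

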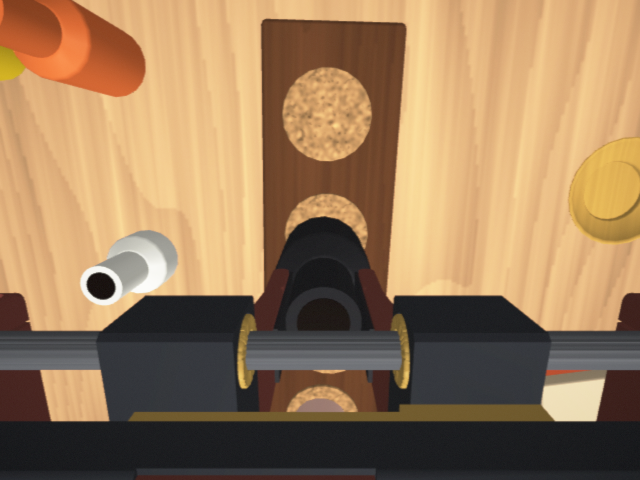

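Charcoal is held over coaster_c with its mouth at (324,316). The top edge of c is at (326,193), coaster_d is at (327,114) and the white mouth is at (101,285).

```bash
python3 - <<'E'
from h import *
o=get_obs()
for n,u,v,z in(('mouth',324,316,.188),('white',101,285,.075),('D',327,114,.024),('Ctop',326,193,.024),('Cl',285,232,.024),('Cr',368,232,.024)): print(n,wray(u,v,z,o).round(4))
print(o['tcp_pos'])
E
```

```text
mouth [0.6241 0.1094 0.188 ]
white [0.4631 0.0789 0.075 ]
D [0.6254 0.2001 0.024 ]
Ctop [0.6247 0.1393 0.024 ]
Cl [0.5905 0.1068 0.024 ]
Cr [0.6597 0.1068 0.024 ]
[0.62361714 0.10656428 0.15485302]
```

```bash
python3 -m jog '[[[0.006,-0.023,-0.15],[0,0,0],0.9],[[0.006,-0.023,-0.3],[0,0,0],0.9],[[0.006,-0.023,-0.4],[0,0,0],0.9],[[0.006,-0.023,-0.425],[0,0,0],0.9],[[0.006,-0.023,-0.44],[0,0,0],0.9],[[0.006,-0.023,-0.447],[0,0,0],0.9],[[0.006,-0.023,-0.447],[0,0,0],0.9]]'
```

```text
t: 10.8
tcp_pos: [0.6249, 0.1033, 0.0887]
orientation: [-179.6, -0.2, 89.9]
force: [-0.6, -0.4, 3.6]
gripper_width: 0.0298
```

Contact again. Release, rise and look.

```bash
python3 -m jog '[[[0,0,0],[0,0,0],0.2],[[0,0,0],[0,0,0],-0.2],[[0,0,0],[0,0,0],-0.2],[[0,0,0.3],[0,0,0],-0.2],[[0,0,0.65],[0,0,0],-0.2],[[0,0,0.9],[0,0,0],-0.2],[[0,0,0.9],[0,0,0],-0.2]]'
python3 - <<'E'
from h import *
o=get_obs();print(o['tcp_pos'],o['orientation']); snap('wrist','w5')
E
```

```text
t: 11.68
tcp_pos: [0.6265, 0.104, 0.2272]
orientation: [-179.9, -0.2, 89.9]
force: [0.5, 0.6, -0.1]
gripper_width: 0.0527
[0.62649099 0.10400494 0.22718407] [-179.93880165   -0.20960552   89.93406751]
```

View pics/w5.png

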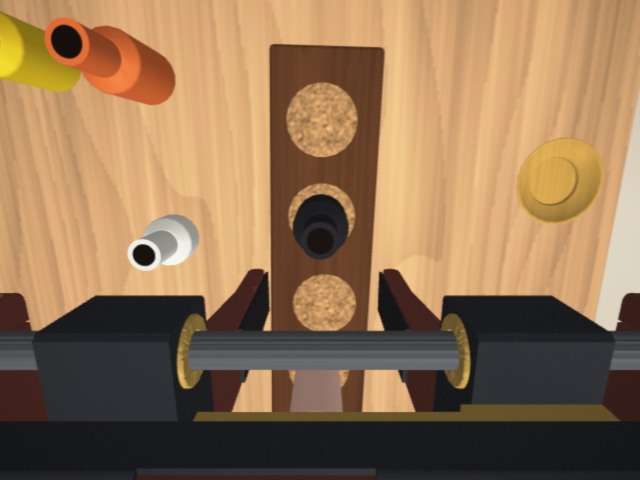

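Charcoal stands centred on coaster_c with its mouth at (319,240). The terracotta mouth is at (67,41) with yellow beyond it. Next is white.

```bash
python3 - <<'E'
from h import *
o=get_obs()
for n,u,v,z in(('terra',67,41,.121),('char',319,240,.122)): print(n,wray(u,v,z,o).round(4))
E
python3 -m jog '[[[-0.4,-0.07,0],[0,0,0],-0.2],[[-0.8,-0.17,-0.2],[0,0,0],-0.2],[[-1,-0.17,-0.6],[0,0,0],-0.2],[[-1,-0.17,-0.6],[0,0,0],-0.2]]'
python3 -m jog '[[[-0.08,0,0],[0,0,0],-0.2],[[-0.08,0,-0.2],[0,0,0],-0.2],[[-0.08,0,-0.2],[0,0,0],-0.2]]'
```

```text
terra [0.4526 0.2412 0.121 ]
char [0.6216 0.1036 0.122 ]
t: 12.22
tcp_pos: [0.4708, 0.0765, 0.1313]
orientation: [-179.3, -0.0, 89.9]
force: [-0.1, -0.1, 0.3]
gripper_width: 0.0527
t: 12.6
tcp_pos: [0.4586, 0.0767, 0.1009]
orientation: [-179.2, -0.1, 90.0]
force: [-0.0, 0.6, 0.3]
gripper_width: 0.0526
```

```bash
python3 -m jog '[[[0.028,0.012,0],[0,0,0],-0.2],[[0.028,0.012,-0.2],[0,0,0],-0.2],[[0.028,0.012,-0.4],[0,0,0],-0.2],[[0.028,0.012,-0.4],[0,0,0],-0.2],[[0.028,0.012,-0.4],[0,0,0],0.9],[[0.028,0.012,-0.4],[0,0,0],0.9],[[0.028,0.012,-0.4],[0,0,0],0.9],[[0.028,0.012,-0.4],[0,0,0],0.9]]' 20
python3 -m jog '[[[0,0,0],[0,0,0],0.9],[[0,0,0.2],[0,0,0],0.9],[[0,0,0.6],[0,0,0],0.9],[[0,0,0.7],[0,0,0],0.9],[[0,0,0.7],[0,0,0],0.9]]' 20
```

```text
t: 13.6
tcp_pos: [0.4634, 0.0786, 0.0419]
orientation: [-179.3, -0.1, 90.0]
force: [-0.9, -1.0, 7.4]
gripper_width: 0.0293
t: 14.22
tcp_pos: [0.4639, 0.0784, 0.1474]
orientation: [-179.4, -0.0, 89.9]
force: [-1.0, -0.4, -2.3]
gripper_width: 0.0299
```

```bash
python3 -m jog '[[[0.1,0.35,0.05],[0,0,0],0.9],[[0.4,0.6,0.1],[0,0,0],0.9],[[0.7,0.8,0.1],[0,0,0],0.9],[[0.95,0.8,0.1],[0,0,0],0.9],[[0.95,0.8,0.1],[0,0,0],0.9]]'
python3 -m jog '[[[0.12,-0.01,0],[0,0,0],0.9],[[0.12,-0.01,-0.1],[0,0,0],0.9],[[0.12,-0.01,-0.1],[0,0,0],0.9]]'
python3 - <<'E'
from h import *
o=get_obs();print(o['tcp_pos'],o['orientation']); snap('wrist','w6')
E
```

```text
t: 14.85
tcp_pos: [0.6073, 0.1976, 0.1586]
orientation: [-179.2, 0.0, 89.9]
force: [-0.5, 0.0, -1.3]
gripper_width: 0.0295
t: 15.22
tcp_pos: [0.6228, 0.1955, 0.1408]
orientation: [-178.9, 0.1, 89.9]
force: [0.2, -0.4, -0.4]
gripper_width: 0.0297
[0.62282687 0.19550782 0.1407931 ] [-1.78937440e+02  1.19394871e-01  8.98855888e+01]
```

View pics/w6.png

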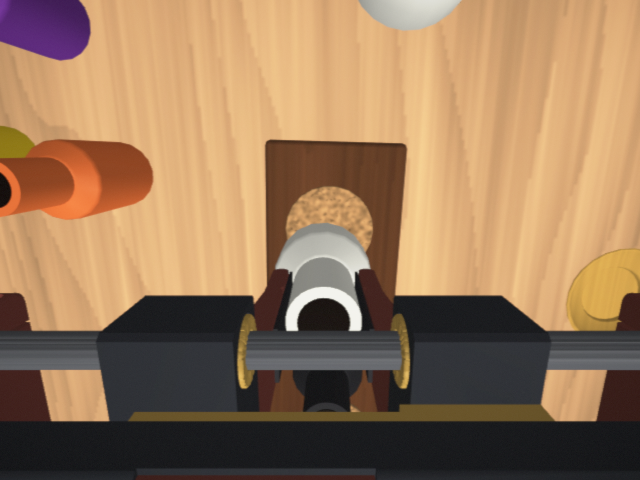

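White is held just short of the centre of coaster_d, so I'll correct +2 mm in x and +4 mm in y, take out the 1° tilt, and lower.

```bash
python3 -m jog '[[[0.015,0.028,-0.15],[0,-0.01,0],0.9],[[0.015,0.028,-0.35],[0,-0.01,0],0.9],[[0.015,0.028,-0.45],[0,-0.01,0],0.9],[[0.015,0.028,-0.48],[0,-0.01,0],0.9],[[0.015,0.028,-0.495],[0,-0.01,0],0.9],[[0.015,0.028,-0.503],[0,-0.01,0],0.9],[[0.015,0.028,-0.503],[0,-0.01,0],0.9]]'
```

```text
t: 16.15
tcp_pos: [0.626, 0.2002, 0.0672]
orientation: [179.8, 0.1, 89.9]
force: [0.8, 0.2, -1.6]
gripper_width: 0.0296
```

```bash
python3 -m jog '[[[0,0,-0.008],[0,0,0],0.9],[[0,0,-0.015],[0,0,0],0.9],[[0,0,-0.015],[0,0,0],0.9]]'
```

```text
t: 16.52
tcp_pos: [0.6262, 0.2003, 0.0657]
orientation: [179.7, 0.1, 89.9]
force: [-1.9, -0.3, 5.9]
gripper_width: 0.0298
```

```bash
python3 -m jog '[[[0,0,0],[0,0,0],0.2],[[0,0,0],[0,0,0],-0.2],[[0,0,0],[0,0,0],-0.2],[[0,0,0.3],[0,0,0],-0.2],[[0,0,0.65],[0,0,0],-0.2],[[0,0,1],[0,0,0],-0.2],[[0,0,1],[0,0,0],-0.2]]'
python3 - <<'E'
from h import *
o=get_obs();print(o['tcp_pos'],o['orientation']); snap('wrist','w7')
E
```

```text
t: 17.4
tcp_pos: [0.6282, 0.2017, 0.2206]
orientation: [179.3, -0.1, 89.9]
force: [0.3, 0.3, -0.4]
gripper_width: 0.0525
[0.62822216 0.20165032 0.22062845] [ 1.79306469e+02 -9.17145910e-02  8.98786543e+01]
```

View pics/w7.png

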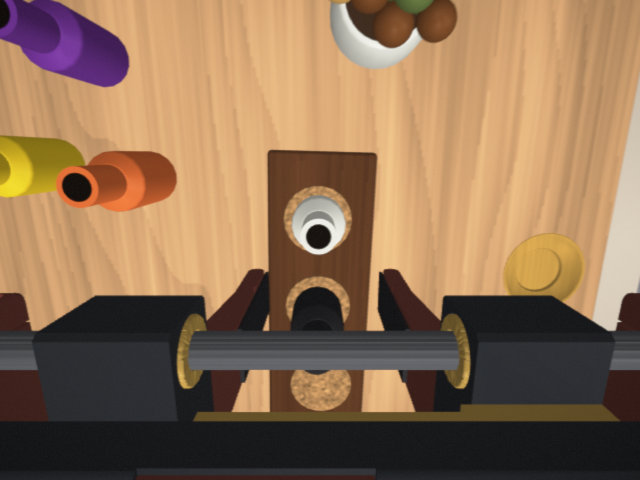

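White stands on coaster_d with its mouth at (318,237). The terracotta mouth is at (77,187), yellow is to its left and purple above.

```bash
python3 - <<'E'
from h import *
o=get_obs()
for n,u,v,z in(('terra',77,187,.121),('white',318,237,.099)): print(n,wray(u,v,z,o).round(4))
print(o['tcp_pos'])
E
python3 -m jog '[[[-0.4,0.15,0],[0,0,0],-0.2],[[-0.8,0.27,0],[0,0,0],-0.2],[[-1,0.27,-0.15],[0,0,0],-0.2],[[-1,0.27,-0.15],[0,0,0],-0.2]]'
python3 -m jog '[[[-0.16,0,0],[0,0,0],-0.2],[[-0.16,0,-0.2],[0,0,0],-0.2],[[-0.16,0,-0.2],[0,0,0],-0.2]]'
```

```text
terra [0.4528 0.2417 0.121 ]
white [0.6237 0.1993 0.099 ]
[0.62708805 0.20076035 0.21769171]
t: 17.95
tcp_pos: [0.4737, 0.2405, 0.1928]
orientation: [179.8, 0.2, 90.0]
force: [-0.4, 0.5, 0.9]
gripper_width: 0.0523
t: 18.32
tcp_pos: [0.4493, 0.2392, 0.1609]
orientation: [180.0, 0.3, 90.0]
force: [0.6, -0.8, 0.1]
gripper_width: 0.0526
```

```bash
python3 -m jog '[[[0.021,0.019,0],[0,0,0],-0.2],[[0.021,0.019,-0.25],[0,0,0],-0.2],[[0.021,0.019,-0.496],[0,0,0],-0.2],[[0.021,0.019,-0.496],[0,0,0],-0.2],[[0.021,0.019,-0.496],[0,0,0],0.9],[[0.021,0.019,-0.496],[0,0,0],0.9],[[0.021,0.019,-0.496],[0,0,0],0.9],[[0.021,0.019,-0.496],[0,0,0],0.9]]' 20
python3 -m jog '[[[0,0,0],[0,0,0],0.9],[[0,0,0.2],[0,0,0],0.9],[[0,0,0.6],[0,0,0],0.9],[[0,0,0.95],[0,0,0],0.9],[[0,0,0.95],[0,0,0],0.9]]' 20
```

```text
t: 19.32
tcp_pos: [0.4532, 0.2425, 0.0877]
orientation: [179.9, 0.2, 90.0]
force: [-0.6, -0.4, 6.9]
gripper_width: 0.0297
t: 19.95
tcp_pos: [0.4549, 0.2439, 0.2341]
orientation: [179.5, 0.1, 90.0]
force: [1.0, 0.6, -1.1]
gripper_width: 0.0299
```

```bash
python3 -m jog '[[[0,-0.4,0],[0,0,0],0.9],[[0,-0.8,0],[0,0,0],0.9],[[0.1,-1,0],[0,0,0],0.9],[[0.1,-1,0],[0,0,0],0.9]]'
python3 -m jog '[[[0.1,-0.4,0],[0,0,0],0.9],[[0.4,-0.57,0],[0,0,0],0.9],[[0.7,-0.57,0],[0,0,0],0.9],[[0.9,-0.57,0],[0,0,0],0.9],[[0.9,-0.57,0],[0,0,0],0.9]]'
```

```text
t: 20.45
tcp_pos: [0.47, 0.0905, 0.2327]
orientation: [179.6, 0.1, 89.7]
force: [-0.3, -0.7, -0.7]
gripper_width: 0.0299
t: 21.08
tcp_pos: [0.6057, 0.0065, 0.2308]
orientation: [179.7, 0.1, 89.7]
force: [-0.5, -0.0, -1.1]
gripper_width: 0.0297
```

```bash
python3 -m jog '[[[0.139,0.005,0],[0,0,0],0.9],[[0.139,0.005,0],[0,0,0],0.9],[[0.139,0.005,-0.2],[0,0,0],0.9],[[0.139,0.005,-0.4],[0,0,0],0.9],[[0.139,0.005,-0.4],[0,0,0],0.9]]'
python3 - <<'E'
from h import *
o=get_obs();print(o['tcp_pos'],o['orientation']); snap('wrist','w8')
E
```

```text
t: 21.7
tcp_pos: [0.6238, 0.0074, 0.1686]
orientation: [-180.0, 0.1, 89.8]
force: [-0.2, 0.2, -1.3]
gripper_width: 0.0297
[0.62377578 0.00741114 0.1685718 ] [-1.79979074e+02  7.06802519e-02  8.97835998e+01]
```

View pics/w8.png

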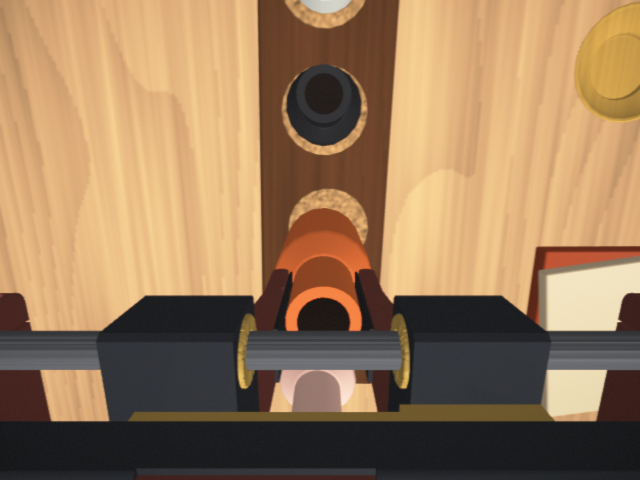

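Terracotta is over coaster_b, whose visible rim spans columns 289–368. It needs about +3 mm in x.

```bash
python3 -m jog '[[[0.02,0,-0.1],[0,0,0],0.9],[[0.02,0,-0.25],[0,0,0],0.9],[[0.02,0,-0.33],[0,0,0],0.9],[[0.02,0,-0.36],[0,0,0],0.9],[[0.02,0,-0.375],[0,0,0],0.9],[[0.02,0,-0.385],[0,0,0],0.9],[[0.02,0,-0.385],[0,0,0],0.9]]'
```

```text
t: 22.62
tcp_pos: [0.6283, 0.0077, 0.113]
orientation: [179.8, 0.1, 89.8]
force: [-0.4, -0.1, -1.5]
gripper_width: 0.0297
```

```bash
python3 -m jog '[[[-0.006,0,-0.006],[0,0,0],0.9],[[-0.006,0,-0.012],[0,0,0],0.9],[[-0.006,0,-0.014],[0,0,0],0.9],[[-0.006,0,-0.014],[0,0,0],0.9]]'
```

```text
t: 23.12
tcp_pos: [0.6277, 0.008, 0.1118]
orientation: [179.8, 0.1, 89.8]
force: [-1.8, 0.7, 5.1]
gripper_width: 0.0299
```

Contact. Release, rise and back away, then check in the top and wrist views.

```bash
python3 -m jog '[[[0,0,0],[0,0,0],0.2],[[0,0,0],[0,0,0],-0.2],[[0,0,0],[0,0,0],-0.2],[[0,0,0.3],[0,0,0],-0.2],[[0,0,0.65],[0,0,0],-0.2],[[0,0,0.95],[0,0,0],-0.2],[[0,0,0.95],[0,0,0],-0.2]]'
python3 -m jog '[[[-0.4,0,0],[0,0,0],-0.2],[[-0.8,0,0.1],[0,0,0],-0.2],[[-1,0,0.2],[0,0,0],-0.2],[[-1,0,0.2],[0,0,0],-0.2]]'
python3 -m jog '[[[-0.4,-0.3,0],[0,0,0],-0.2],[[-0.6,-0.6,0],[0,0,0],-0.2],[[-0.6,-0.9,0],[0,0,0],-0.2],[[-0.6,-0.9,0],[0,0,0],-0.2],[[-0.6,-0.9,0],[0,0,0],-0.2]]'
python3 - <<'E'
from h import *
o=get_obs();print(o['tcp_pos']); im=snap('top','t9'); s=snap('side','s9')
a=cv2.imread('pics/t9.png')[140:260,120:480]; b=cv2.imread('pics/s9.png')[100:340,140:460]
cv2.imwrite('pics/fin.png',np.vstack([cv2.resize(a,(780,260)),cv2.resize(b,(453,340))if 0 else cv2.copyMakeBorder(cv2.resize(b,(453,340)),0,0,0,327,0)]))
E
```

```text
t: 24.0
tcp_pos: [0.6295, 0.0084, 0.2584]
orientation: [179.4, 0.0, 89.8]
force: [0.9, 1.3, -0.7]
gripper_width: 0.0527
t: 24.5
tcp_pos: [0.4783, 0.0081, 0.2889]
orientation: [179.3, 0.1, 89.8]
force: [-0.1, -0.4, 0.3]
gripper_width: 0.0527
t: 25.12
tcp_pos: [0.3887, -0.1264, 0.2881]
orientation: [179.4, 0.1, 89.8]
force: [-1.1, 0.7, -0.7]
gripper_width: 0.0529
[ 0.38874541 -0.12642307  0.28807711]
```

View pics/fin.png

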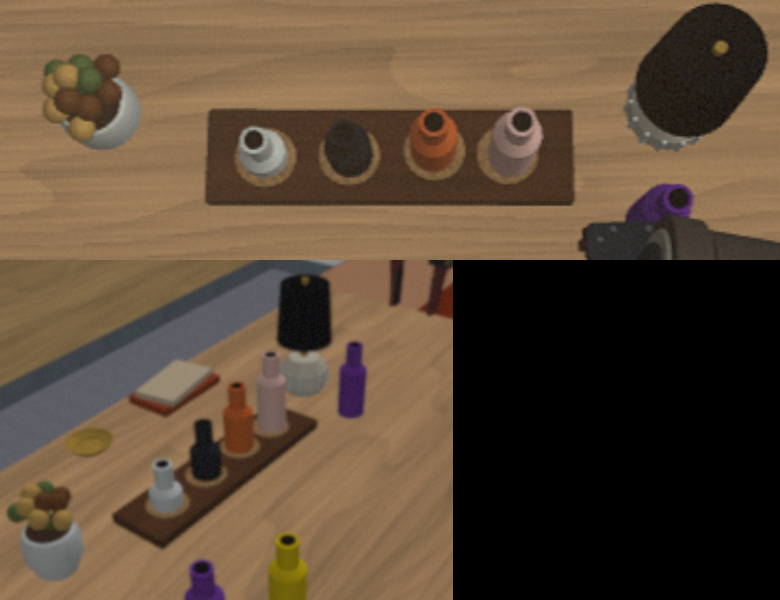

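All four vases stand upright in the right order, and the lamp and plant look untouched. One numeric check of the mouths in the top view before handing in.

```bash
python3 - <<'E'
from h import *
g=cv2.imread('pics/t9.png').max(2)
for n,u,v,z,c in(('white',120+254/2.167,140+140/2.167,.099,(.6248,.2001)),('terra',120+433/2.167,140+121/2.167,.145,(.6268,.0078)),('blush',120+521/2.167,140+121/2.167,.168,(.6207,-.0753))):
    u0,v0=int(u)-6,int(v)-6; m=(g[v0:v0+13,u0:u0+13]<60); y,x=np.nonzero(m)
    p=ray('top',x.mean()+u0,y.mean()+v0,z); print(n,m.sum(),p.round(4),'err mm',((p[:2]-c)*1000).round(1))
print(np.abs(cv2.imread('pics/t9.png').astype(int)-cv2.imread('pics/top0.png'))[140:210,130:190].mean(),np.abs(cv2.imread('pics/t9.png').astype(int)-cv2.imread('pics/top0.png'))[140:210,408:476].mean())
close_job()
E
```

```text
white 49 [0.6256 0.2006 0.099 ] err mm [0.8 0.5]
terra 54 [0.6276 0.0098 0.145 ] err mm [0.8 2. ]
blush 53 [ 0.6193 -0.0778  0.168 ] err mm [-1.4 -2.5]
10.89484126984127 8.31750700280112
the job is handed in; nothing more can be done
```

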